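# Strap a turning tool into its transport cradle

## Task

Draw the square-shank turning tool out of the plywood rack by its protruding end, lay it down flat on the bench and let go, then take it again by its middle and lay it fully down in both saddles of the black cradle (either way round). Finally press both hinged steel keepers down over it until each one clicks past its catch and stays shut. Leave the round bar and everything else on the bench where it is.

Things in the scene. Friction and masses are not known exactly. Their poses are not given: they have to be found in the camera images.
- tool_bar: Lathe turning tool: plain steel bar 160 mm long, 20 x 20 mm SQUARE section, about 0.45 kg. Origin at its centre (mid-length, mid-section); x along it towards the cutting head (last 28 mm, 15 mm wide, small gold insert on top). Starts level in one of the rack's channels (either), tail about 65 mm out of the rack's front, head about 35 mm out of its back. Flat on the bench its origin is 10 mm up.
- rack: Fixed low plywood rack, 60 (x) x 150 (y) x 54 mm high, origin under its centre, front facing its own -x. Two roofed channels, open front and back, run along its x at y = +45 and -45 mm, 26 mm wide, 20 to 46 mm above the bench; bars in them have their axis 30 mm up and come out lengthwise, about 100 mm to the front. It stands left or right of the cradle.
- round_bar: A ROUND plain steel boring bar, 160 mm long, 20 mm diameter, in the rack's other channel. Origin at its centre, x along it. To be left alone.
- cradle: Fixed black plastic cradle: base plate 10 mm thick, x = -56 to +64, y = -105 to +105 mm, origin under it on the bench. The tool lies along its y at x = 0 in two saddles, each 26 mm long, at y = +60 and -60 mm; between them (y = -47 to +47 mm) only the base plate lies below, leaving room for fingers. End stops 50 mm high at y = +-85 mm limit the tool lengthwise.
- seat (a point): Centre of the tool when fully seated: 38 mm above the bench on the cradle's origin; axes as the cradle's (tool along y). Saddle floors are 28 mm up, cheeks 25 mm apart rise to 40 mm, then flare out to 47 mm.
- hinge_a (a point): On the hinge line (along cradle y) of the steel keeper over the saddle at cradle y = +60 mm; at cradle x = +24 mm, 53 mm up. Plate 54 mm long, 24 wide, 6 thick. Shut, it reaches to x = -30 mm, top 56 mm up, 2 mm above the tool. Open, it leans out to the +x side, free edge 90 to 110 mm up: push it over from outside (+x) with shut fingers, then press down on its free half.
- hinge_b (a point): The same for the keeper at cradle y = -60 mm.
- catch_a (a point): The sprung steel ball (8 mm) of keeper a's catch, at cradle x = -36, y = +60 mm, 45 mm up, in a post 50 mm high behind it (x = -38 to -49 mm). The keeper's down-turned lip (18 mm deep) snaps past the ball and is held below it.
- catch_b (a point): The same for keeper b, at cradle y = -60 mm.
- keeper_a (a joint): Angle of keeper a, rad: 0 = shut, grows as it opens; starts 2.0 to 2.4. A stiff hinge (0.02 N m) keeps it where it is left. From about 0.25 its lip meets the ball; 5 to 12 N down on its free half snaps it past (at about 0.14), then the ball holds it shut with up to 0.06 of play.
- keeper_b (a joint): The same for keeper b.
- collet: Steel collet, 33 mm diameter, 40 mm tall, standing midway between rack and cradle; a bystander.
- holder: Steel tool holder, 48 mm diameter, 60 mm tall, standing farther back between rack and cradle; a bystander.
- oil_bottle: White bottle, 60 mm diameter, 150 mm tall, to the left; a bystander.
- spanner: Steel spanner, 180 mm, lying to the right; a bystander.
- chip_brush: Brush, 200 mm, lying to the left; a bystander.
- parts_tray: Grey open tray, 110 x 150 x 40 mm, to the right; a bystander.
There are look-alikes about, which are no part of the job. Leave any blue look-alike of the tool_bar alone.

How it is judged:
By the outcome, as a careful person would: the job done as asked, in the order asked, and still so for the second after the job is handed in, with the robot touching nothing.
It also fails if it takes over 72 s, if anything falls off the work surface, if the arm or the gripper's body presses on something with over 40 N, if the wrist force passes 120 N, or if a joint passes its speed limit or range.

## Robot

A 7-joint arm with a two-finger parallel gripper is mounted at the origin on the work surface. World frame = base frame: x ahead of the robot, y to its left, z up, the work surface at z = 0. Lengths are in m, angles in rad, forces in N, time in s.
With the tool pointing down it reaches from about 0.425 to 0.95 m from the base axis. Payload 4.7 kg.
Tool frame: the origin (TCP) lies on the centre line of the jaws, within the pads' length; the fingertips stand robot.nose_length ahead of it and the grasp point (between the pads) lies 8 mm behind it (robot.nose_length is the distance from the TCP to the fingertips, in m); z points along the fingers, y is the line along which they close (so a half turn about z gives the same grasp; the last joint's range is limited). The gripper opens to 85 mm and grips with 20 to 120 N. Pads are 22 mm wide; open, the fingers measure 114 mm over their backs; the gripper's body (76 mm by 85 mm) begins 54 mm behind the grasp point. The pads swing forward as they close: fully open they stand 13 mm farther back than shut.
Start: joints at [1.25, 0.469, -0.049, 1.532, 0.024, 1.141, -0.082], TCP at [0.194, -0.646, 0.242] pointing down, gripper open.
Joint ranges: [-2.59, 2.59], [-0.33, 1.99], [-1.39, 1.29], [0.1, 2.45], [-1.04, 4.18], [0.21, 1.99], [-2.66, 2.66]. Speed limits (rad/s): [2.57, 2.57, 3.14, 3.14, 3.14, 3.14, 3.14].

## Interface

Orientations are given as [roll, pitch, yaw] about the fixed x, y, z axes, in that order (R = Rz(yaw) Ry(pitch) Rx(roll)).
In Python, from plant import robot gives the robot as it stands. Calls block until the motion is done:
- robot.goto(position, orientation): joint-space move of the TCP to a pose.
- robot.move_straight(position, vel=0.15, attitude=None, contact_N=None): straight line of the TCP; attitude=None keeps the orientation; vel is the mean speed in m/s. With contact_N (N) it stops when the force on the tool has changed by that much, and returns True; else False.
- robot.move_joints(angles): joint-space move.
- robot.grip(opening, strength=None): opening from 0.0 (shut) to 1.0 (fully open); strength is the grip in N (None keeps the last); returns when the fingers have stopped.
- robot.sleep(seconds).
- robot.inverse_kinematics(position, orientation): joint angles nearest the present ones, or None.
- robot.sense(): the state.
- robot.grab_frame(name): name is "side" or "top" or "wrist"; returns a dict with "image" (420x560x3 uint8, red, green, blue), "range_z" (420x560 float32, m along the optical axis (not along the pixel's ray), 0 where there is no reading), "fx", "fy", "cx", "cy" (pixels), "R" (3x3) and "t" (3): a world point X has camera coordinates R X + t. Camera axes: x right, y down, z forward; pixel columns grow to the right and rows downward; lengths in m; the calibration is good to about 2 mm. A picture is of the moment at which its call begins.
A pose or a line that the arm cannot do raises robot.IKError and nothing moves.
- robot.close_job(): hands the job in; it is judged then, once.
The state is a dict: "t": time; "joint_pos": joint angles; "joint_velocities": joint speeds; "effort": joint torques, N m; "tcp_pos": TCP position; "tcp_rot": TCP orientation; "wrist_force": force on the tool from outside, world axes, zero at the start; "torque": the same for the moment, N m; "opening": opening from 0.0 (shut) to 1.0 (fully open); "gripper_force": force on a finger pad.
Only numpy, scipy, OpenCV 4.12 (cv2) and the standard library are available. Lean on these libraries where they do the work, as an engineer would, in place of code of your own. Each camera call takes 0.05 s, during which the arm holds its last target. There are 200 camera calls.

## Working session

There is one attempt and no reset: what is moved stays moved. The work goes in short steps, each a Python script; the robot and the scene stay as the last script left them, time stands still between calls to the robot, and variables do not carry over. Pictures are saved under pics/ and viewed, at most 10 in all, crops included, and the job is handed in when it is done.

```bash
mkdir -p pics; ls
python3 - <<'E'
from plant import robot
import cv2,numpy as np
s=robot.sense();print(s,robot.nose_length)
for n in("top","side"):
    f=robot.grab_frame(n);np.savez(f"pics/{n}0.npz",**f)
    cv2.imwrite(f"pics/{n}0.png",f["image"][...,::-1])
    print(n,f["fx"],f["fy"],f["cx"],f["cy"],f["R"],f["t"],-f["R"].T@f["t"])
E
```

```text
pics
{'t': 0.0, 'joint_pos': array([ 1.25011298,  0.46942066, -0.04859604,  1.5337347 ,  0.02407888,
        1.14097549, -0.082315  ]), 'joint_velocities': array([-1.02057586e-03, -1.31875408e-03,  2.41328972e-04, -1.28430107e-03,
       -3.38039226e-04, -1.20723829e-03, -3.19898148e-06]), 'effort': array([ 1.84210903e-04, -5.10294878e+01, -4.65944584e-02, -2.37708092e+01,
        1.07856811e-02,  7.58186885e-03, -8.80784853e-06]), 'tcp_pos': array([ 0.1940213 , -0.64591142,  0.24125813]), 'tcp_rot': array([-3.13963988e+00,  5.29349984e-05,  2.91793077e-01]), 'wrist_force': array([-0.91486585,  0.67864344, -0.74796419]), 'torque': array([0.01411791, 0.00324867, 0.03432969]), 'gripper_force': 0.0, 'opening': 0.9973407068439644} 0.011
top 424.83971060742596 424.83971060742596 278.4372606169578 215.79639825931181 [[ 0.01360593 -0.9998678  -0.00890315]
 [-0.99525493 -0.01268415 -0.09647147]
 [ 0.09634578  0.01017349 -0.99529593]] [-0.01712788  0.51150825  1.12126986] [ 0.40128452 -0.02204479  1.16518879]
side 497.29972445157017 497.29972445157017 280.1946060815882 213.52333878124887 [[ 0.99703198 -0.07390377  0.02157477]
 [-0.02540942 -0.58040807 -0.81392926]
 [ 0.07267461  0.81096529 -0.58056326]] [-0.47611698  0.06302269  1.3335529 ] [ 0.37938978 -1.08007308  0.83577994]
```

View pics/top0.png

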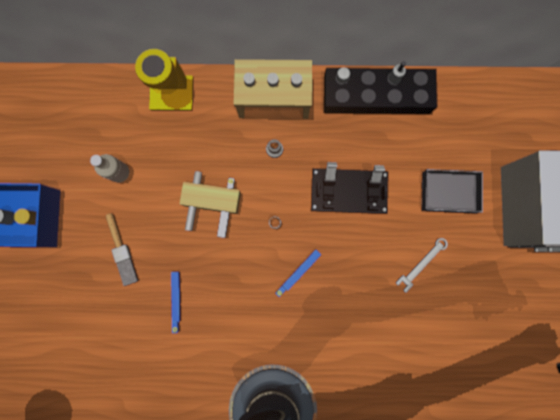

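View pics/side0.png

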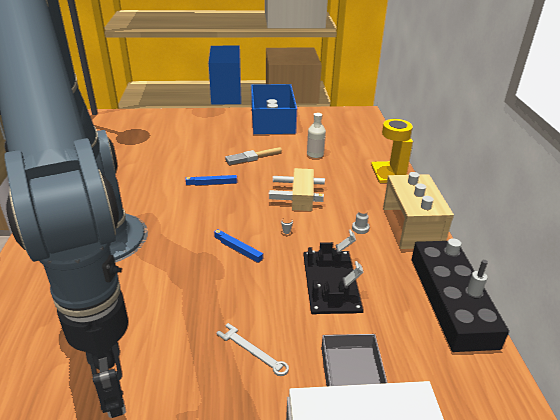

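The top view shows the rack at (210,198), with bars at (194,200) and (228,207). The cradle is at (350,190), keepers leaning up the image (world +x), and the collet and holder lie in between. Blue decoys are at (176,300) and (299,272). Next I'll measure and take close looks.

```bash
cat > h.py <<'E'
import numpy as np,cv2
from plant import robot
def ray(f,u,v,z):
    d=f["R"].T@np.array([(u-f["cx"])/f["fx"],(v-f["cy"])/f["fy"],1.]); c=-f["R"].T@f["t"]
    return c+d*(z-c[2])/d[2]
def cloud(f):
    v,u=np.mgrid[:420,:560]; Z=f["range_z"]
    P=np.stack([(u-f["cx"])/f["fx"]*Z,(v-f["cy"])/f["fy"]*Z,Z],-1)
    return (P-f["t"])@f["R"]
def snap(n,name):
    f=robot.grab_frame(n);np.savez(f"pics/{name}.npz",**f);cv2.imwrite(f"pics/{name}.png",f["image"][...,::-1]);return f
def down(yaw): return [np.pi,0,yaw]
E
python3 - <<'E'
from h import *
f=np.load("pics/top0.npz")
for n,u,v,z in[("rack",210,198,.054),("cradle",350,190,.01),("barR head",232,181,.03),("barR tail",223,236,.03),("barL back",198,173,.03),("barL front",191,229,.03)]: print(n,ray(f,u,v,z).round(3))
r=ray(f,210,198,.054);c=ray(f,350,190,.01)
for n,p in(("rackw",r),("cradw",c)):
    q=[p[0]-.08,p[1],.36]
    try: 
        robot.goto(q,down(0 if 0 else 1.57)); 
    except robot.IKError as e: print("IK",e); continue
    g=snap("wrist",n); print(n,robot.sense()["joint_pos"].round(2),(-g["R"].T@g["t"]).round(3),g["R"].round(2).tolist(),robot.sense()["t"])
a=cv2.imread("pics/rackw.png");b=cv2.imread("pics/cradw.png")
cv2.imwrite("pics/both.png",cv2.resize(np.vstack([a,b]),(400,600))) if 0 else cv2.imwrite("pics/both.png",cv2.resize(np.hstack([a,b]),(800,300)))
E
```

```text
rack [0.554 0.171 0.054]
cradle [ 0.587 -0.206  0.01 ]
barR head [0.604 0.117 0.03 ]
barR tail [0.455 0.137 0.03 ]
barL back [0.625 0.21  0.03 ]
barL front [0.473 0.224 0.03 ]
rackw [ 0.59  0.3  -1.25  1.72  0.29  1.34 -0.71] [0.475 0.247 0.491] [[1.0, -0.0, -0.0], [-0.0, -0.95, 0.3], [-0.0, -0.3, -0.95]] 3.2083
cradw [ 1.25  0.43 -1.28  1.63  0.42  1.4  -0.08] [ 0.507 -0.127  0.492] [[1.0, 0.0, 0.0], [0.0, -0.95, 0.3], [0.0, -0.3, -0.95]] 4.6667
```

View pics/both.png

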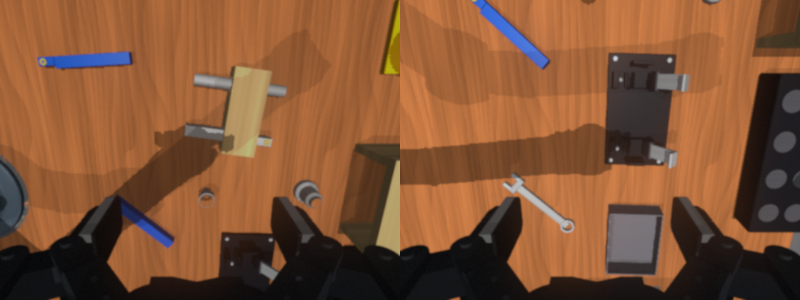

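The right bar is the square tool, with its gold insert at the back; the left bar is round. The rack is turned about -8°. Now I'll use the depth data.

Run:
```python
from h import *
def rect(P,n):
    (c,s,a)=cv2.minAreaRect((P[:,:2]*1000).astype(np.float32)); print(n,len(P),np.round(c,1),np.round(s,1),round(a,1),"z",np.median(P[:,2]).round(4))
for nm in("top0","rackw"):
    f=np.load(f"pics/{nm}.npz");C=cloud(f);C=C[f["range_z"]>0]
    m=lambda x0,x1,y0,y1,z0,z1:C[(C[:,0]>x0)&(C[:,0]<x1)&(C[:,1]>y0)&(C[:,1]<y1)&(C[:,2]>z0)&(C[:,2]<z1)]
    rect(m(.48,.64,.08,.26,.049,.06),nm+" rack top")
    rect(m(.43,.53,.09,.17,.034,.046),nm+" tail");rect(m(.57,.65,.08,.15,.034,.046),nm+" head")
    rect(m(.43,.65,.09,.17,.034,.046),nm+" tool")
for nm in("top0","cradw"):
    f=np.load(f"pics/{nm}.npz");C=cloud(f);C=C[f["range_z"]>0]
    rect(m(.45,.72,-.35,-.07,.006,.014),nm+" plate")
    for y0,y1 in((-.205,-.07),(-.35,-.205)):
        P=m(.5,.75,y0,y1,.058,.13);rect(P,nm+" keeper"); print(P[np.argmax(P[:,2])].round(3))
        P=m(.48,.58,y0,y1,.043,.056);rect(P,nm+" post")
        P=m(.48,.72,y0,y1,.02,.044);rect(P,nm+" saddle")
```

```text
top0 rack top 1275 [558.  173.5] [150.4  60.5] 82.2 z 0.0544
top0 tail 215 [490.5 135.2] [72.5 65. ] 0.2 z 0.0405
top0 head 62 [588.6 116.4] [45.2 24.3] 24.3 z 0.0407
top0 tool 285 [533.2 130.6] [ 61.9 156.1] 64.9 z 0.0406
rackw rack top 6085 [557.6 174.8] [150.6  60.5] 82.3 z 0.054
rackw tail 899 [488.4 141.4] [64.7 69.9] 83.0 z 0.0399
rackw head 245 [598.2 122. ] [15.1 27. ] 82.8 z 0.0402
rackw tool 1144 [532.2 132.8] [ 61.9 156.6] 65.6 z 0.04
top0 plate 2196 [ 585.2 -213.6] [264. 266.] 1.5 z 0.0106
top0 keeper 166 [ 625.  -143.5] [41.2 29. ] 0.8 z 0.0777
[ 0.637 -0.142  0.107]
top0 post 81 [ 557.4 -133.7] [43.7 44.3] 89.0 z 0.0497
top0 saddle 183 [ 575.2 -134.3] [45.3 80.2] 87.3 z 0.0302
top0 keeper 168 [ 620.3 -264.8] [25.1 38.9] 88.7 z 0.0808
[ 0.627 -0.255  0.111]
top0 post 91 [ 555.7 -271.8] [43.1 47.9] 86.6 z 0.05
top0 saddle 219 [ 572.4 -271.3] [44.  80.9] 89.9 z 0.0307
cradw plate 9919 [ 586.  -202.6] [209.9 120.4] 88.6 z 0.01
cradw keeper 952 [ 626.2 -143.4] [25.5 42.7] 85.8 z 0.0778
[ 0.633 -0.152  0.106]
cradw post 375 [ 557.1 -132.4] [43.8 43.9] 87.6 z 0.0493
cradw saddle 798 [ 571.3 -133.7] [44.7 72.5] 86.8 z 0.0287
cradw keeper 774 [ 620.7 -264.1] [28.8 37.4] 84.0 z 0.0812
[ 0.624 -0.258  0.109]
cradw post 329 [ 556.  -270.7] [43.8 48.6] 87.8 z 0.0492
cradw saddle 918 [ 572.  -270.5] [80.7 45. ] 0.4 z 0.0289
```

```bash
cat >> h.py <<'E'
RY=np.radians(-7.7);rx=np.array([np.cos(RY),np.sin(RY),0]);ry=np.array([-rx[1],rx[0],0])
R0=np.array([.5576,.1748,0])
CY=np.radians(-1.2);cx_=np.array([np.cos(CY),np.sin(CY),0]);cy_=np.array([-cx_[1],cx_[0],0])
C0=np.array([.5820,-.2025,0])
def rk(x,y,z): return R0+x*rx+y*ry+[0,0,z]
def cr(x,y,z): return C0+x*cx_+y*cy_+[0,0,z]
E
python3 - <<'E'
from h import *
pts=[("pre",rk(-.050,-.045,.1),0),("grip",rk(-.050,-.045,.033),0),("pulled",rk(-.150,-.045,.035),0),("pulled2",rk(-.154,-.045,.12),0)]
lay=np.array([.44,.14,.0])
for s in(1,-1): pts+=[(f"lay{s}",lay+[0,-s*.045,.02],s),(f"layhi{s}",lay+[0,-s*.045,.12],s),(f"mid{s}",lay+[0,0,.014],s),(f"cr{s}",cr(0,0,.041),s),(f"push{s}",cr(.1,.06,.091),s),(f"push{s}b",cr(.1,-.06,.2),s)]
for n,p,s in pts:
    b=RY if s==0 else CY+s*np.pi/2
    o=[]
    for k in(0,np.pi):
        q=robot.inverse_kinematics(p,down(b+k)); o.append(None if q is None else np.round(q,2).tolist())
    print(n,p.round(3),*o,sep="  ")
E
```

```text
pre  [0.502 0.137 0.1  ]  [0.23, 0.51, -0.74, 2.0, 0.47, 0.81, -2.48]  [0.37, 0.59, -0.95, 1.99, 0.62, 0.88, 0.52]
grip  [0.502 0.137 0.033]  [0.14, 0.59, -0.63, 2.04, 0.55, 0.68, -2.55]  [0.3, 0.68, -0.85, 2.03, 0.74, 0.77, 0.42]
pulled  [0.403 0.15  0.035]  [-0.57, 0.41, 0.14, 2.28, -0.13, 0.46, -2.04]  [0.29, 0.59, -0.93, 2.23, 0.78, 0.69, 0.23]
pulled2  [0.399 0.151 0.12 ]  [0.32, 0.38, -0.92, 2.18, 0.43, 0.77, -2.59]  [0.41, 0.43, -1.05, 2.18, 0.52, 0.81, 0.47]
lay1  [0.44  0.095 0.02 ]  [0.34, 0.6, -0.8, 2.2, 0.75, 0.64, -1.03]  [0.63, 0.92, -1.29, 2.19, 1.12, 1.01, 1.79]
layhi1  [0.44  0.095 0.12 ]  [0.54, 0.47, -1.04, 2.13, 0.55, 0.84, -0.86]  [0.62, 0.54, -1.17, 2.13, 0.65, 0.9, 2.19]
mid1  [0.44  0.14  0.014]  [0.23, 0.62, -0.8, 2.18, 0.76, 0.65, -1.13]  [0.52, 0.94, -1.28, 2.16, 1.14, 1.02, 1.7]
cr1  [ 0.582 -0.202  0.041]  [0.89, 0.81, -0.91, 1.8, 0.79, 0.94, -0.4]  [-0.34, 0.81, 0.91, 1.88, -0.82, 0.89, -2.18]
push1  [ 0.683 -0.145  0.091]  [0.71, 0.85, -0.93, 1.57, 0.74, 1.11, -0.42]  [-0.41, 0.83, 0.91, 1.64, -0.74, 1.05, -2.43]
push1b  [ 0.681 -0.265  0.2  ]  [0.87, 0.8, -1.01, 1.39, 0.68, 1.31, -0.18]  [-0.21, 0.75, 0.91, 1.47, -0.61, 1.23, -2.39]
lay-1  [0.44  0.185 0.02 ]  [0.43, 0.96, -1.3, 2.13, 1.13, 1.06, 1.63]  [0.15, 0.64, -0.82, 2.14, 0.75, 0.68, -1.21]
layhi-1  [0.44  0.185 0.12 ]  [0.49, 0.73, -1.35, 2.07, 0.84, 1.07, 1.84]  [0.34, 0.52, -1.05, 2.07, 0.6, 0.88, -1.07]
mid-1  [0.44  0.14  0.014]  [0.52, 0.94, -1.28, 2.16, 1.14, 1.02, 1.7]  [0.23, 0.62, -0.8, 2.18, 0.76, 0.65, -1.13]
cr-1  [ 0.582 -0.202  0.041]  [-0.34, 0.81, 0.91, 1.88, -0.82, 0.89, -2.18]  [0.89, 0.81, -0.91, 1.8, 0.79, 0.94, -0.4]
push-1  [ 0.683 -0.145  0.091]  [-0.41, 0.83, 0.91, 1.64, -0.74, 1.05, -2.43]  [0.71, 0.85, -0.93, 1.57, 0.74, 1.11, -0.42]
push-1b  [ 0.681 -0.265  0.2  ]  [-0.21, 0.75, 0.91, 1.47, -0.61, 1.23, -2.39]  [0.87, 0.8, -1.01, 1.39, 0.68, 1.31, -0.18]
```

Run:
```python
from h import *
o=down(RY+np.pi)
robot.grip(.55,100)
robot.goto(rk(-.050,-.045,.14),o)
robot.move_straight(rk(-.050,-.045,.033),.12,contact_N=15)
robot.grip(0,100); s=robot.sense();print(s["opening"],s["gripper_force"],s["tcp_pos"],s["wrist_force"],s["t"])
robot.move_straight(rk(-.050,-.045,.0345),.03)
print(robot.move_straight(rk(-.152,-.045,.0345),.08,contact_N=40))
s=robot.sense();print(s["opening"],s["gripper_force"],s["tcp_pos"],s["wrist_force"],s["t"])
a=snap("side","pull");b=snap("wrist","pullw")
cv2.imwrite("pics/p1.png",np.hstack([cv2.resize(a["image"][130:270,200:380],(400,311)),cv2.resize(b["image"],(400,311))])[...,::-1])
```

```text
0.21094503795284994 98.14773559570312 [0.50249979 0.13712869 0.03396598] [-1.97677107  0.29227131  4.95934288] 8.05
False
0.20862630543626387 97.86458373069763 [0.40153705 0.15061651 0.03452396] [-0.23040249 -0.3379642  -3.77421392] 9.725
```

View pics/p1.png

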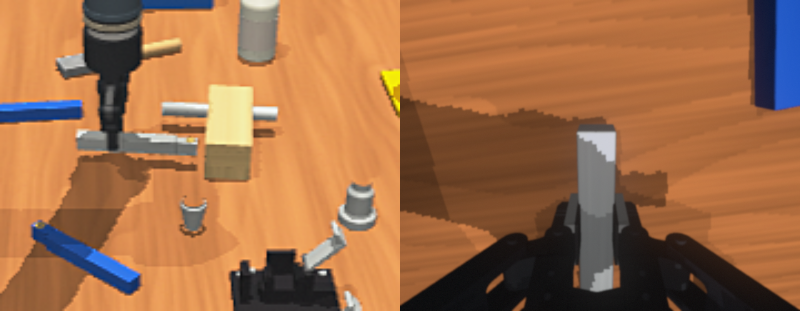

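The tool is held level, with its head end just clear of the rack front at (197,150). Next: pull a little more, lift, turn and lay it down.

Run:
```python
from h import *
try: robot.move_straight(rk(-.157,-.045,.0345),.05,contact_N=30)
except robot.IKError as e: print("ik",e)
p=robot.sense()["tcp_pos"]
robot.move_straight([p[0],p[1],.15],.15)
o=down(CY+np.pi/2)
robot.goto([.44,.175,.13],o)
robot.move_straight([.44,.175,.03],.12)
print(robot.move_straight([.44,.175,.0142],.03,contact_N=8)); print(robot.sense()["tcp_pos"],robot.sense()["wrist_force"])
robot.grip(.5,60); robot.sleep(.2)
robot.move_straight([.44,.175,.16],.2)
robot.goto([.44,.10,.20],o)
f=snap("wrist","lay");print(robot.sense()["t"])
C=cloud(f);C=C[f["range_z"]>0]
P=C[(C[:,0]>.39)&(C[:,0]<.5)&(C[:,1]>.0)&(C[:,1]<.30)&(C[:,2]>.015)&(C[:,2]<.026)]
print(len(P),cv2.minAreaRect((P[:,:2]*1000).astype(np.float32)),np.median(P[:,2]))
```

```text
True
[0.43975082 0.1747582  0.01406471] [-0.42423335  0.19120083  5.9387571 ]
15.65
4340 ((451.478271484375, 118.8191909790039), (52.92335891723633, 230.44285583496094), 3.627373456954956) 0.019933711211225596
```

View pics/lay.png

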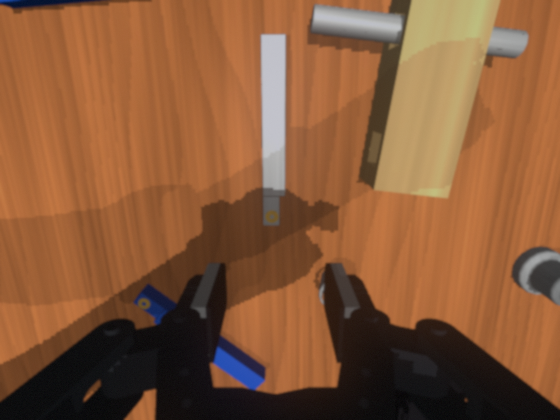

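The tool lies flat on the bench (top at z = 20 mm), tail at (273,35) and head end at (271,225). Now grasp the middle, then hover at the cradle to re-measure it.

Run:
```python
from h import *
f=np.load("pics/lay.npz")
a=ray(f,273,35,.02);b=ray(f,271,225,.02)
print(a,b,np.linalg.norm(a-b))
m=(a+b)/2; d=b-a; yaw=np.arctan2(d[1],d[0])  # head dir
o=down(yaw+np.pi); print(m,np.degrees(yaw))
robot.move_straight([m[0],m[1],.12],.2,attitude=o)
print(robot.move_straight([m[0],m[1],.014],.12,contact_N=12))
robot.grip(0,80); s=robot.sense();print(s["opening"],s["gripper_force"],s["tcp_pos"])
robot.move_straight([m[0],m[1],.17],.2)
o=down(CY+np.pi/2)
robot.goto(cr(-.09,0,.22),o)
g=snap("wrist","hov");print(robot.sense()["t"],robot.sense()["opening"])
C=cloud(g);C=C[g["range_z"]>0]
P=C[(C[:,0]>.45)&(C[:,0]<.72)&(C[:,1]>-.35)&(C[:,1]<-.07)&(C[:,2]>.006)&(C[:,2]<.014)]
print(len(P),cv2.minAreaRect((P[:,:2]*1000).astype(np.float32)))
```

```text
[0.44118726 0.22345617 0.02      ] [0.43565671 0.06516088 0.02      ] 0.15839188192472117
[0.43842198 0.14430853 0.02      ] -92.00099781857092
False
0.21360910303790645 78.58410358428955 [0.43903538 0.1444459  0.01497766]
19.9333 0.21108071143543455
17803 ((585.8886108398438, -202.4534912109375), (209.95216369628906, 120.03105163574219), 88.59046173095703)
```

View pics/hov.png

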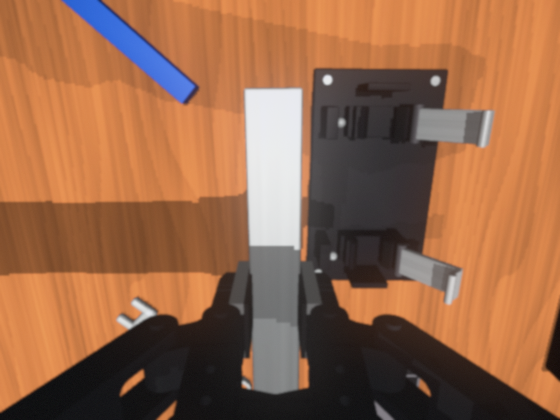

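Cradle re-measured with the same centre and yaw -1.4°. I'll check the tool's pose in the hand from its tail (273,90), then seat it.

```bash
sed -i 's/^CY=.*-1.2.*;cx_/CY=np.radians(-1.4);cx_/; s/^C0=.*/C0=np.array([.5819,-.2024,0])/' h.py
python3 - <<'E'
from h import *
g=np.load("pics/hov.npz");C=cloud(g)[g["range_z"]>0]
p=robot.sense()["tcp_pos"]
P=C[(abs(C[:,0]-p[0])<.02)&(C[:,1]>p[1]+.02)&(C[:,1]<p[1]+.1)&(C[:,2]>.2)&(C[:,2]<.24)]
r=cv2.minAreaRect((P[:,:2]*1000).astype(np.float32));print(p,len(P),r,P[:,1].max()-p[1],np.median(P[:,2]))
t=robot.sense()["tcp_rot"];print(np.degrees(t))
v=cv2.fitLine((P[:,:2]*1000).astype(np.float32),cv2.DIST_L2,0,.01,.01).ravel();print(v)
dyaw=np.degrees(np.arctan2(v[1],v[0]))%180
k=(p[1]*1000-v[3])/v[1]; xoff=(v[2]+k*v[0])/1000-p[0]; yoff=P[:,1].max()-.080-p[1]
print("tool yaw",dyaw,"xoff",xoff,"yoff",yoff)
np.save("off.npy",[xoff,yoff,dyaw])
E
```

```text
[ 0.49229795 -0.19839786  0.21969671] 9160 ((493.01171875, -148.3982696533203), (60.02544021606445, 20.16851234436035), 89.48326110839844) 0.0800732513587076 0.22441251244125243
[-1.79976048e+02 -6.60549605e-02  8.89957655e+01]
[ 8.8606672e-03  9.9996072e-01  4.9306830e+02 -1.4631526e+02]
tool yaw 89.49231 xoff 0.0003088450571243073 yoff 7.325135870758781e-05
```

Run:
```python
from h import *
o=down(np.radians(88.1))
robot.move_straight(cr(0,0,.19),.2,attitude=o)
robot.move_straight(cr(0,0,.075),.12)
print(robot.move_straight(cr(0,0,.0433),.04,contact_N=12)); s=robot.sense();print(s["tcp_pos"],s["wrist_force"],cr(0,0,0))
robot.grip(.45,60);robot.sleep(.2)
robot.move_straight(cr(0,0,.20),.2)
robot.move_straight(cr(-.09,0,.24),.2)
g=snap("wrist","seat");print(robot.sense()["t"])
C=cloud(g)[g["range_z"]>0]
for y0,y1 in((-.045,.045),(.07,.08),(-.08,-.07)):
    L=np.stack([(C-C0)@cx_,(C-C0)@cy_,C[:,2]],1)
    P=L[(abs(L[:,0])<.012)&(L[:,1]>y0)&(L[:,1]<y1)&(L[:,2]>.03)&(L[:,2]<.07)]
    print(len(P),P.mean(0).round(4),P[:,2].std().round(4))
```

```text
False
[ 0.58224258 -0.2024089   0.04333581] [ 0.59700371  0.47097203 -3.73187276] [ 0.5819 -0.2024  0.    ]
24.7667
2448 [-0.0013  0.0018  0.0465] 0.004
335 [-0.0015  0.0752  0.0464] 0.0039
162 [-0.0037 -0.0745  0.0462] 0.0047
```

View pics/seat.png

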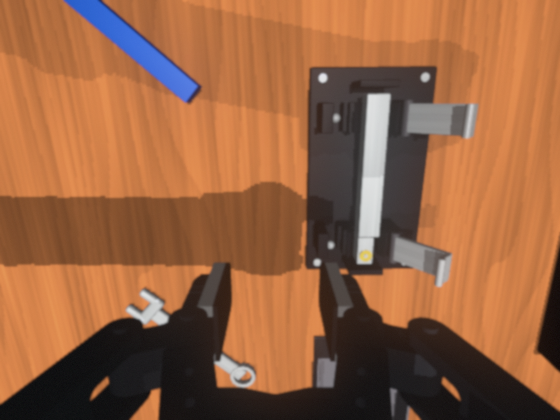

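```bash
cat > keep.py <<'E'
import sys
from h import *
def state(n):
    g=snap("wrist",n);C=cloud(g)[g["range_z"]>0]
    L=np.stack([(C-C0)@cx_,(C-C0)@cy_,C[:,2]],1); 
    Q=L[(abs(L[:,0])<.01)&(abs(L[:,1])<.045)&(L[:,2]>.03)&(L[:,2]<.07)]
    print("tool top",np.percentile(Q[:,2],[50,75,95]).round(4) if len(Q) else None)
    for s in(1,-1):
        P=L[(L[:,0]>-.035)&(L[:,0]<.07)&(abs(L[:,1]-s*.06)<.014)&(L[:,2]>.053)&(L[:,2]<.13)]
        if len(P): print("keeper",s,len(P),"x",P[:,0].min().round(4),P[:,0].max().round(4),"z max/med",P[:,2].max().round(4),np.median(P[:,2]).round(4), [np.median(P[abs(P[:,0]-x)<.004][:,2]).round(4) for x in(-.024,-.01,.01)] )
def shut(s):
    y=s*.06; n=robot.nose_length; o=down(np.pi/2+CY)
    robot.goto(cr(.10,y,.20),o)
    robot.move_straight(cr(.10,y,.080+n),.2)
    print("sweep",robot.move_straight(cr(-.006,y,.080+n),.1,contact_N=15),robot.sense()["wrist_force"].round(1))
    print("press",robot.move_straight(cr(-.018,y,.052+n),.04,contact_N=35)); st=robot.sense();print(((st["tcp_pos"]-C0)).round(4),st["wrist_force"].round(1))
    robot.move_straight(cr(-.018,y,.20),.2)
E
python3 - <<'E'
from keep import *
state("seat2"); robot.grip(0,40)
shut(1); print(robot.sense()["t"])
robot.move_straight(cr(-.09,0,.24),.25); state("k1")
E
```

```text
tool top [0.0478 0.0484 0.0492]
keeper 1 2362 x 0.0197 0.063 z max/med 0.1061 0.0756 [np.float64(nan), np.float64(nan), np.float64(nan)]
keeper -1 1751 x 0.0197 0.0591 z max/med 0.1098 0.0791 [np.float64(nan), np.float64(nan), np.float64(nan)]
sweep True [ 1.8 -0.5  3.2]
press True
[0.0726 0.0586 0.0969] [ 2.2 -0.3  2.5]
29.0583
tool top [0.0478 0.0483 0.0491]
keeper 1 1839 x 0.0197 0.0461 z max/med 0.1138 0.0844 [np.float64(nan), np.float64(nan), np.float64(nan)]
keeper -1 1679 x 0.0195 0.0594 z max/med 0.1094 0.0787 [np.float64(nan), np.float64(nan), np.float64(nan)]
  return _methods._mean(a, axis=axis, dtype=dtype,
  ret = ret.dtype.type(ret / rcount)
```

The tool is seated (top at 48 mm). The keeper sweep stopped on a contact spike, so I'll redo it slower, logging forces.

```bash
python3 - <<'E'
s=open("keep.py").read()
a=s.index("    print(\"sweep\"");b=s.index("    print(\"press\"")
s=s[:a]+'''    for x in(.06,.03,.01,-.006):
        c=robot.move_straight(cr(x,y,.082+n),.05,contact_N=30); st=robot.sense(); print("sweep",x,c,(st["tcp_pos"]-C0).round(4),st["wrist_force"].round(1))
        if c: return False
'''+s[b:]
open("keep.py","w").write(s)
E
python3 -W ignore - <<'E'
from keep import *
shut(1); print(robot.sense()["t"])
E
```

```text
sweep 0.06 False [0.0617 0.0585 0.0931] [-0.2 -0.6  0. ]
sweep 0.03 False [0.0314 0.0591 0.0931] [ 0.1 -0.   0.2]
sweep 0.01 False [0.0112 0.0596 0.0931] [0.4 0.1 0.9]
sweep -0.006 False [-0.0049  0.06    0.0931] [-0.3  0.8  0.5]
press False
[-0.0145  0.0604  0.0662] [-3.7 -0.4 22.1]
35.6917
```

```bash
python3 -W ignore - <<'E'
from keep import *
shut(-1)
robot.move_straight(cr(-.09,0,.24),.25); state("k2"); print(robot.sense()["t"])
E
```

```text
sweep 0.06 False [ 0.0583 -0.0614  0.0927] [0.1 0.3 0.6]
sweep 0.03 False [ 0.0284 -0.0609  0.0931] [ 0.1 -0.5  0.3]
sweep 0.01 False [ 0.0083 -0.0604  0.0931] [-0.   0.6 -0.6]
sweep -0.006 False [-0.0078 -0.06    0.093 ] [ 1.1 -0.5  0.9]
press False
[-0.0174 -0.0596  0.0663] [-2.9  1.  20.9]
tool top [0.0478 0.0483 0.0491]
keeper 1 2011 x -0.031 0.0313 z max/med 0.0586 0.056 [np.float64(0.0558), np.float64(0.056), np.float64(0.056)]
keeper -1 1513 x -0.0309 0.0281 z max/med 0.0589 0.056 [np.float64(0.0559), np.float64(0.0559), np.float64(0.056)]
42.2083
```

View pics/k2.png

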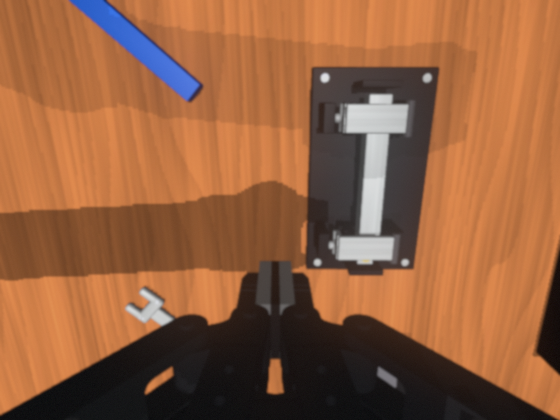

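Both keepers, at (375,118) and (365,247), are flat with their tops at 56 mm over the seated tool. The arm is clear, so I'm handing in.

```bash
python3 -c "
from plant import robot
print(robot.close_job())"
```

```text
the job is handed in; nothing more can be done
None
```

I drew the turning tool from the rack, laid it on the bench, re-gripped it by its middle and seated it in both saddles. Both keepers are pressed shut, with their tops level at 56 mm, and I handed the job in at about 42 s; no verdict was returned.

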